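Seat the grinding cup in the press-to-run mill and keep it pressed

ROBOT

A 6-joint arm with a two-finger parallel gripper is mounted at the origin on the work surface. World frame = base frame: x ahead of the robot, y to its left, z up, the work surface at z = 0. Lengths are in m, angles in rad, forces in N, time in s.
With the tool pointing down it reaches from about 0.375 to 0.825 m from the base axis. Payload 5.5 kg.
Tool frame: the origin (TCP) lies midway between the tips of the shut fingers; the grasp point (between the pads) lies arm.pinch_z behind it (arm.pinch_z is the distance from the TCP to the grasp point, in m); y points along the fingers, x is the direction in which the jaws open and shut, and the axes are right-handed (so a half turn about y gives the same grasp; the last joint's range is limited). The gripper opens to 85 mm and grips with 20 to 120 N. Pads are 22 mm wide; open, the fingers measure 114 mm over their backs; the gripper's body (76 mm by 85 mm) begins 54 mm behind the grasp point. The pads swing forward as they close: fully open they stand 13 mm farther back than shut.
Start: joints at [1.175, 0.314, -0.047, 1.21, 0, 1.571], TCP at [0.231, 0.554, 0.231] pointing down, gripper open.
Joint ranges: [-2.67, 2.67], [-0.69, 1.73], [-1.03, 1.25], [-2.08, 2.16], [-1.42, 1.45], [-3.14, 3.14]. Speed limits (rad/s): [2.39, 2.39, 3.01, 3.14, 3.14, 3.14].

INTERFACE

Orientations are given as a unit quaternion [w, x, y, z].
In Python, from workcell import telemetry, viewer, arm gives the robot as it stands. The module is installed in compiled form; this text tells all that it offers.
- The arm moves only by the tool servo_tool, never from a script. Its argument "steps" is a list of rows, each a list of 3 entries, a list of its own where there are three numbers: the shift along the tool's x, y, z in m, then the turn about the tool's y in rad, then the opening, from 0 (shut) to 1 (fully open). In form: [[[x, y, z], turn, gripper], ...]. A call has exactly 8 rows; each row shifts and turns the commanded pose from where the row before left it, along the tool's axes as they then stand; what a row does not reach is not made up. A row lasts 1/10 s, in which the tool goes at most 50 mm and 8.59 degrees, less where a joint would pass 70% of its speed; a pose out of reach is approached as far as the arm can. A call with a gripper value outside its range is refused whole. The fingers move at their own pace and stop on an object; the grip force is fixed at half the most. Time passes only in rows, so rows that do not move let the fingers close, or fill a call up. It gives the time, the measured TCP pose, the force and the opening at its end, in the units of the state.
- telemetry.get_obs(): the state, without advancing time (a new reading comes with each control period).
- viewer.capture(name): name is "side" or "top"; returns a dict with "pixels" (400x640x3 uint8, blue, green, red), "z_map" (400x640 float32, m along the optical axis (not along the pixel's ray), 0 where there is no reading), "K" (3x3 intrinsics, pixels), "rvec" (rotation vector, rad) and "tvec" (3), from world to camera coordinates, as OpenCV has them. Camera axes: x right, y down, z forward; pixel columns grow to the right and rows downward; lengths in m; the calibration is good to about 2 mm. A picture is of the moment at which its call begins.
- arm.hand_in(): hands the job in, once; it reports no verdict.
The state is a dict: "time": time; "qpos": joint angles; "dq": joint speeds; "joint_efforts": joint torques, N m; "position": TCP position; "eef_rot": TCP orientation; "force": force on the tool from outside, world axes, zero at the start; "moment": the same for the moment, N m; "width": opening from 0.0 (shut) to 1.0 (fully open).
Only numpy, scipy, OpenCV 4.12 (cv2) and the standard library are available. Lean on these libraries where they do the work, as an engineer would, in place of code of your own. Each camera call takes 0.05 s, during which the arm holds its last target.

TASK

Grind the customer's nuts: take the filled grinding cup (the one with four lugs under a wide black flange, standing on its blade base), set it upright into the mill's mouth and turn it until its lugs drop into the slots. Push it fully home, so that the flange lies down on the mill's rim, and finish while still holding the cup and pressing it down there, because the mill runs only while it is pressed. Leave the other things on the counter where they stand.

Things in the scene. Friction and masses are not known exactly. Their poses are not given: they have to be found in the camera images.
- cup_grip (a point): The grinding cup: closed steel cup, 100 mm tall, about 0.28 kg, blade base down. Point on its axis amid the bare steel barrel, 69 mm above the underside; z up. Barrel 58 mm in diameter, from 38 mm above the underside to the closed top at 100 mm: grasp it there. Below it a black flange, 72 mm in diameter, from 30 to 38 mm, with four grip ears 11 mm wide reaching 41 mm from the axis.
- cup_foot (a point): Centre of the grinding cup's underside; same axes. Below the flange a round skirt, 60 mm in diameter, its lowest 4 mm tapering to 55 mm. On it, right under the ears, four equal lugs (splines) on the +x, +y, -x and -y axes: each reaches 37.5 mm from the cup's axis, is 9 mm wide, from 12 to 20 mm above the underside, its lowest 2 mm narrowed to 6 mm.
- mill_mouth (a point): The press-to-run mill: upright steel drum with black head, 126 mm in diameter, 130 mm tall, fixed to the counter, mouth up. Point on its axis in the plane of the rim; z up. The mouth is a 64 mm bore in a grey ring with four slots on the +x, +y, -x and -y axes, 12 mm wide, reaching 39.5 mm from the axis; edges chamfered 1.5 mm. Any lug fits any slot, within about 3 degrees.
- mill_home (a point): On the mill's axis, 30 mm below the rim: where the underside of the fully home cup lies (flange flat on the rim); axes as mill_mouth. The skirt enters first. Out of mesh the lugs rest on the ring, underside 12 mm below the rim. In mesh they slide down the slots and meet the sprung plungers, underside 24 mm below the rim; there the cup's own weight stops. Push it the last 6 mm.
- mill_switch (a joint): The four steel plungers down in the slots, which move together: m pushed down, 0 at rest. The spring resists with 5 N at the start and 10 N at 0.006 m, where the cup's flange meets the rim; the mill runs from 0.004 m on.
- storage_cup_mid (a point): Bystander: a plain storage cup, the same steel barrel, 100 mm tall and 58 mm in diameter, on a 62 mm black lid 12 mm high without flange or lugs; point at half height.
- honey_big_mid (a point): Bystander: honey jar, 72 mm in diameter, 105 mm tall; point at half height.
- honey_small_mid (a point): Bystander: small honey jar, 60 mm in diameter, 80 mm tall; point at half height.
- mortar_mid (a point): Bystander: brass mortar, 92 mm in diameter at the rim, 75 mm tall, its pestle standing in it up to 112 mm; point at half height of the bowl.
- scoop_mid (a point): Bystander: steel nut scoop with a black handle, lying flat, 200 mm long, 56 mm wide, 35 mm high; the point is in the blade, the handle reaches 135 mm from it along -x of its frame.
- sweet_tin_mid (a point): Bystander: round flat sweet tin, 100 mm in diameter, 45 mm tall; point at half height.

How it is judged:
By the outcome, as a careful person would: the job done as asked, in the order asked, and still so for the second after the job is handed in, while the arm keeps its last pose, push and grip.
It also fails if it takes over 51 s, if anything falls off the work surface, if the arm or the gripper's body presses on something with over 40 N, if the wrist force passes 120 N, or if a joint passes its speed limit or range.

## Working session

There is one attempt and no reset: what is moved stays moved. The work goes in short steps, Python scripts to look and compute and a tool call to move; the robot and the scene stay as the last step left them, time stands still between calls to the robot, and variables do not carry over. Pictures are saved under pics/ and viewed, and the job is handed in when it is done.

Besides the shell and the picture viewer there is one more tool, called after ">>>" as name(argument=value, ...), one argument or row to a line, values as JSON. servo_tool: Moves the arm, as the interface text tells. Its arguments: {"type":"object","properties":{"steps":{"type":"array"}},"required":["steps"]}

```bash
mkdir -p pics; ls; cat > h.py <<'E'
import numpy as np, cv2
from workcell import telemetry, viewer, arm
def cap(n,save=None):
    c=viewer.capture(n)
    if save: cv2.imwrite('pics/'+save+'.png',c['pixels']); np.savez('pics/'+save+'.npz',**c)
    return c
def load(s): return dict(np.load('pics/'+s+'.npz'))
def px2w(c,u,v,z=None,plane=None):
    R=cv2.Rodrigues(np.array(c['rvec'],float))[0]; t=np.array(c['tvec'],float).ravel(); K=c['K']
    d=np.linalg.inv(K)@np.array([u,v,1.0])
    o=-R.T@t; dw=R.T@d
    if plane is not None: return o+dw*(plane-o[2])/dw[2]
    if z is None: z=c['z_map'][int(round(v)),int(round(u))]
    return o+dw*z
def w2px(c,p):
    return cv2.projectPoints(np.array(p,float).reshape(-1,3),np.array(c['rvec'],float),np.array(c['tvec'],float),c['K'],None)[0].reshape(-1,2)
def cloud(c):
    R=cv2.Rodrigues(np.array(c['rvec'],float))[0]; t=np.array(c['tvec'],float).ravel()
    v,u=np.mgrid[0:400,0:640]; d=np.stack([u,v,np.ones_like(u)],-1)@np.linalg.inv(c['K']).T*c['z_map'][...,None]
    w=(d-t)@R; w[c['z_map']<=0]=np.nan
    return w
E
python3 - <<'E'
from h import *
for n in('side','top'):
    c=cap(n,n+'0'); R=cv2.Rodrigues(c['rvec'])[0]; print(n,-R.T@c['tvec'].ravel(),c['K'][0,0], R[2])
print(telemetry.get_obs(),arm.pinch_z)
E
```

```text
pics
side [0.21919594 0.37618839 0.74300915] 392.12931084370985 [ 0.42942162 -0.50887188 -0.74608745]
top [ 0.41755284 -0.05475933  1.13090119] 458.2025848704503 [ 1.65263291e-01 -7.20263271e-04 -9.86249221e-01]
{'time': 0.1, 'qpos': array([ 1.17500670e+00,  3.14156397e-01, -4.79720448e-02,  1.21020935e+00,
        1.67632894e-05,  1.57078933e+00]), 'dq': array([ 8.27529792e-05, -2.15363169e-03,  4.31542936e-03,  5.37298616e-04,
       -2.80213127e-04,  5.60078381e-04]), 'joint_efforts': array([-1.19248660e-03, -5.40768099e+01,  3.40541661e+01,  1.11366794e-02,
       -4.18934349e-05,  1.10184740e-05]), 'position': array([0.23111597, 0.55313645, 0.23052322]), 'eef_rot': array([-0.58824547,  0.58883976,  0.39148353, -0.39239732]), 'force': array([ 0.0646833 , -0.30940855, -0.88633147]), 'moment': array([ 0.0116041 ,  0.01992139, -0.01408918]), 'width': 1.000546573841866} 0.0187
```

View pics/side0.png

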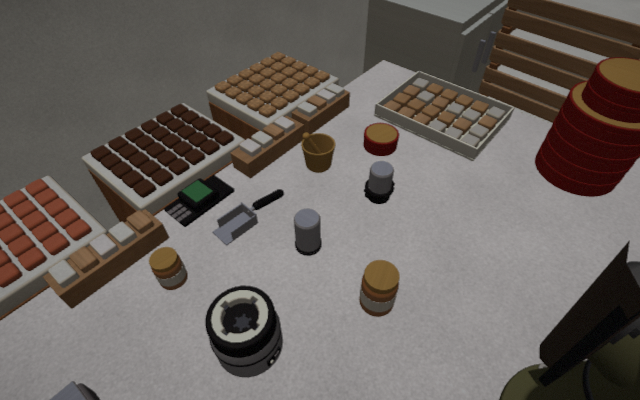

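View pics/top0.png

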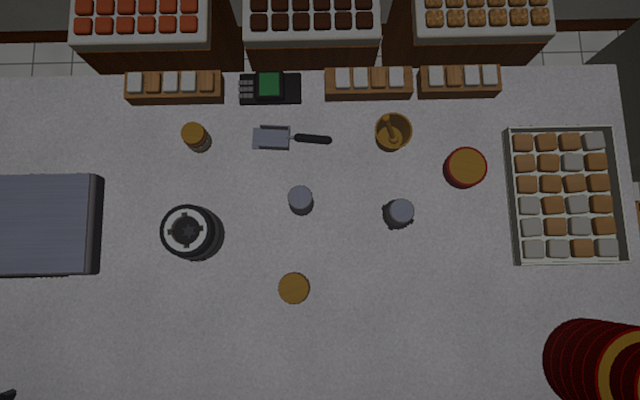

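The side view shows the flanged grinding cup at about (379,183), the plain storage cup at (307,232) and the mill at (243,320). In the top view they are at (400,212), (300,200) and (190,231). Next I'll enlarge these and measure.

```bash
python3 - <<'E'
from h import *
from scipy.optimize import least_squares
def fit(P,r):
    f=lambda p:np.hypot(P[:,0]-p[0],P[:,1]-p[1])-r
    s=least_squares(f,P.mean(0)[:2],loss='soft_l1',f_scale=.001); return s.x,np.sqrt(np.mean(s.fun**2)),len(P)
for n,bc,bm in(('side0',(350,400,150,210),(195,295,275,378)),('top0',(375,425,190,235),(150,230,195,268))):
    c=load(n); W=cloud(c)
    for b,nm in((bc,'cup'),(bm,'mill')):
        P=W[b[2]:b[3],b[0]:b[1]].reshape(-1,3); P=P[np.isfinite(P).all(1)]
        z=P[:,2]; zm=np.percentile(z,99)
        print(n,nm,'zmax',z.max(),zm)
        if nm=='cup':
            T=P[z>.094]; print(' top center(mid-extent)',(T[:,:2].max(0)+T[:,:2].min(0))/2,np.median(T,0), np.ptp(T[:,:2],axis=0))
            for lo,hi in((.042,.092),): 
                S=P[(z>lo)&(z<hi)]; 
                if len(S)>10: print(' barrel',fit(S,.029))
        else:
            T=P[z>.120]; print(' rim',(T[:,:2].max(0)+T[:,:2].min(0))/2,np.ptp(T[:,:2],axis=0),np.median(T,0))
            S=P[(z>.02)&(z<.11)&(np.hypot(*(P[:,:2]-np.median(T,0)[:2]).T)>.05)]
            if len(S)>10: print(' drum',fit(S,.063))
    for b,nm in((bc,'c'),(bm,'m')):
        k=c['pixels'][b[2]:b[3],b[0]:b[1]]; s=int(min(780/k.shape[1],580/k.shape[0]))
        cv2.imwrite(f'pics/{n}{nm}.png',np.clip(cv2.resize(k,None,fx=s,fy=s,interpolation=cv2.INTER_CUBIC)*1.7,0,255).astype(np.uint8))
E
cd pics; python3 -c "
import cv2,numpy as np
for k in 'cm':
  a=[cv2.resize(cv2.imread(f'{n}0{k}.png'),(400,int(400*s))) for n,s in(('side',1.1),('top',.91))]
  h=max(x.shape[0] for x in a); a=[cv2.copyMakeBorder(x,0,h-x.shape[0],0,0,0) for x in a]
  cv2.imwrite('both'+k+'.png',np.hstack(a))
"
```

```text
side0 cup zmax 0.10385853477223908 0.10208383555100481
 top center(mid-extent) [ 0.55678966 -0.24740612] [ 0.55487202 -0.24418544  0.10051542] [0.05340801 0.05459343]
 barrel (array([ 0.55812215, -0.24962459]), np.float64(0.0009726695635951786), 342)
side0 mill zmax 0.1334426200875239 0.1315151426689376
 rim [0.51918135 0.23455741] [0.1151233  0.11574679] [0.51243093 0.24090957 0.12954448]
 drum (array([0.52158906, 0.23397241]), np.float64(0.0034747507806424274), 1312)
top0 cup zmax 0.10609511469692572 0.10276293791880844
 top center(mid-extent) [ 0.55920363 -0.24634768] [ 0.55849593 -0.24587078  0.09961947] [0.05573074 0.05478272]
 barrel (array([ 0.55944026, -0.24714553]), np.float64(0.0012147425117673691), 104)
top0 mill zmax 0.13631303662759348 0.13302642854931632
 rim [0.52155385 0.23559481] [0.11501473 0.11576554] [0.51944622 0.23460573 0.12977107]
 drum (array([0.52250374, 0.23830064]), np.float64(0.00210328747275363), 609)
```

View pics/bothc.png

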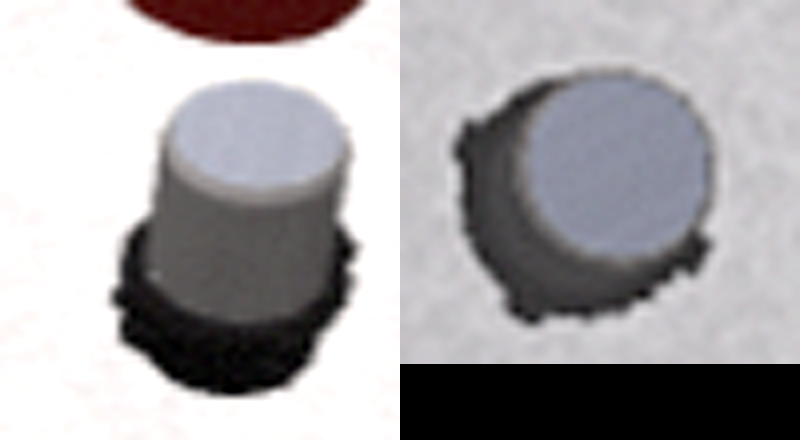

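View pics/bothm.png

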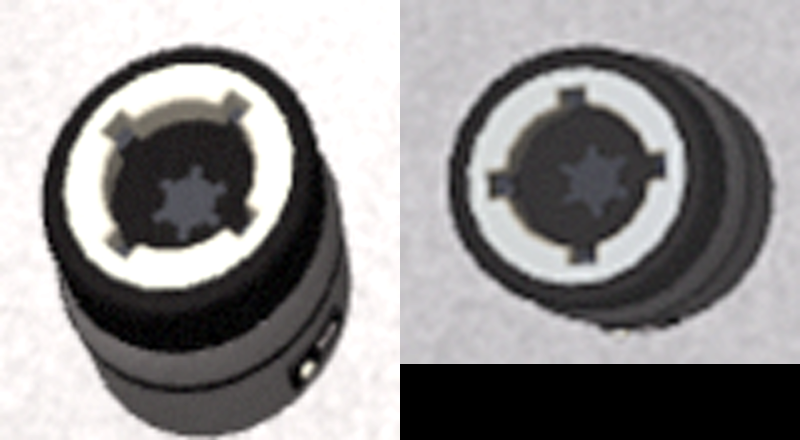

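```bash
cat > fitm.py <<'E'
from h import *
from scipy.optimize import minimize
def slots():
    for n,S in(('top0',[(170,232),(184.6,214.6),(200.4,228.2),(186.4,245.4)]),('side0',[(225.5,305),(254,299.8),(255.5,325.6),(225.5,331.9)])):
        c=load(n);P=np.array([px2w(c,u,v,plane=.13)[:2] for u,v in S]); m=P.mean(0)
        a=np.degrees(np.arctan2(*(P-m).T[::-1])); print(n,'slots',m,np.hypot(*(P-m).T),((a+45)%90)-45)
def polyM(x,y,th,lug=None):
    pass
def plane_xy(c,z,b,ss=4):
    us=np.arange(b[0]-.5+.5/ss,b[1]-.5,1/ss); vs=np.arange(b[2]-.5+.5/ss,b[3]-.5,1/ss)
    U,V=np.meshgrid(us,vs); R=cv2.Rodrigues(np.array(c['rvec'],float))[0]; t=np.array(c['tvec'],float).ravel()
    d=np.stack([U,V,np.ones_like(U)],-1)@np.linalg.inv(c['K']).T@R; o=-R.T@t
    w=o+d*((z-o[2])/d[...,2])[...,None]; return w[...,:2]
def down(A,ss=4): return A.reshape(A.shape[0]//ss,ss,A.shape[1]//ss,ss).mean((1,3))
def ring(XY,p):
    x,y,th,Ro=p; d=XY-[x,y]; r=np.hypot(d[...,0],d[...,1]); ct,st=np.cos(th),np.sin(th)
    a=d[...,0]*ct+d[...,1]*st; b=-d[...,0]*st+d[...,1]*ct
    slot=((abs(b)<.006+.0005)&(abs(a)<.0395+.0005))|((abs(a)<.0065)&(abs(b)<.04))
    return down(((r<Ro)&(r>.0325)&~slot).astype(float))
def cupm(XYs,p):
    # XYs: dict z->XY ; union silhouettes of lower black part
    x,y,th=p; ct,st=np.cos(th),np.sin(th); M=None
    for z,XY in XYs.items():
        d=XY-[x,y]; r=np.hypot(d[...,0],d[...,1])
        a=d[...,0]*ct+d[...,1]*st; b=-d[...,0]*st+d[...,1]*ct
        if z>=.03 and z<=.038: m=(r<.036)|((abs(b)<.0055)&(abs(a)<.041))|((abs(a)<.0055)&(abs(b)<.041))
        elif z>.038: m=r<.029
        elif 0.012<=z<=.02: m=(r<.03)|((abs(b)<.0045)&(abs(a)<.0375))|((abs(a)<.0045)&(abs(b)<.0375))
        elif z<.004: m=r<.0275
        else: m=r<.03
        M=m if M is None else M|m
    return down(M.astype(float))
def search(f,p0,steps):
    best=np.array(p0,float); fb=f(best)
    for k in range(6):
        imp=True
        while imp:
            imp=False
            for i,s in enumerate(steps):
                for sg in(1,-1):
                    q=best.copy();q[i]+=sg*s/2**k; v=f(q)
                    if v<fb-1e-9: best,fb,imp=q,v,True
    return best,fb
if __name__=='__main__':
    slots()
    for n,bc,bm in(('side0',(350,400,156,210),(195,295,275,378)),('top0',(375,425,190,235),(150,230,195,268))):
        c=load(n); g=c['pixels'].astype(float).mean(2)
        I=g[bm[2]:bm[3],bm[0]:bm[1]]; XY=plane_xy(c,.13,bm)
        hi=np.percentile(I,97); 
        near=down(((np.hypot(*(np.moveaxis(XY-[.521,.235],-1,0))))<.052).astype(float))>.5
        N=np.clip((I/hi-.55)/.4,0,1)
        res=[]
        for th0 in np.radians([-30,-10,0,10,30]):
            res.append(search(lambda p:float((((ring(XY,p)-N)**2)*near).sum()),[.521,.235,th0,.046],[.002,.002,.1,.001]))
        b=min(res,key=lambda r:r[1]); print(n,'mill',b[0][:2],np.degrees(b[0][2]),b[0][3],b[1])
        I=c['pixels'][bc[2]:bc[3],bc[0]:bc[1]].astype(float); W=cloud(c)[bc[2]:bc[3],bc[0]:bc[1]]
        # mask: object (height>5mm or dark vs counter)
        gI=I.mean(2); bg=np.median(g[bc[2]-0:bc[3],bc[0]:bc[1]][W[...,2]<.003]); 
        print('bg',bg)
        N=np.clip((bg*.9-gI)/(bg*.4),0,1)
        top=down(((np.hypot(*(np.moveaxis(plane_xy(c,.1,bc)-[.558,-.247],-1,0))))<.032).astype(float))>0
        bar=top.copy()
        for z in np.arange(.04,.1,.01): bar|=down((np.hypot(*(np.moveaxis(plane_xy(c,z,bc)-[.558,-.247],-1,0)))<.026).astype(float))>.5
        wt=(~bar)
        XYs={z:plane_xy(c,z,bc) for z in(0,.002,.004,.008,.012,.016,.02,.025,.03,.034,.038,.05,.065,.08,.09,.1)}
        res=[]
        for th0 in np.radians([-40,-25,-10,0,10,25,40]):
            res.append(search(lambda p:float((((cupm(XYs,p)-N)**2)*wt).sum()),[.558,-.247,th0],[.002,.002,.1]))
        res.sort(key=lambda r:r[1])
        for b in res[:3]: print(n,'cup',b[0][:2],np.degrees(b[0][2]),b[1])
        m=cupm(XYs,res[0][0]); ov=np.hstack([np.clip(I*1.5,0,255)]+[np.repeat(x[...,None]*255,3,2) for x in(N,m,abs(m-N)*wt)])
        cv2.imwrite(f'pics/ov_{n}.png',cv2.resize(ov.astype(np.uint8),None,fx=4,fy=4,interpolation=cv2.INTER_NEAREST))
    c=load('top0'); P=[px2w(c,*q,plane=.034)[:2] for q in((383.4,206.7),(391.2,228.3),(412,221.5))]; print(P, np.degrees(np.arctan2(*(P[2]-P[0])[::-1])))
E
time python3 fitm.py
```

```text
top0 slots [0.52037263 0.23434449] [0.03371895 0.03417743 0.03306532 0.03383816] [6.21331123 4.27227083 5.6529248  5.36256981]
side0 slots [0.51909541 0.23497691] [0.03353391 0.03481312 0.03327188 0.0352331 ] [5.87830474 5.22638027 6.60501668 5.66463787]
side0 mill [0.5209375 0.2350625] 5.577290055119258 0.04675 14.058262205678663
bg 152.33333333333334
side0 cup [ 0.5585625 -0.249125 ] 60.45176357371968 2.6053357105492503
side0 cup [ 0.5585   -0.249125] -29.25704134129707 2.6114301443566905
side0 cup [ 0.5585625 -0.249125 ] 60.49190569590379 2.6195760004836046
top0 mill [0.52125 0.23525] 5.219191433162494 0.046875 4.6078488681050045
bg 118.66666666666667
top0 cup [ 0.558125 -0.247875] -28.82693906751954 1.8791503598030548
top0 cup [ 0.558125 -0.247875] -28.80017765273013 1.9034656687918188
top0 cup [ 0.558125 -0.247875] 60.76972007349232 1.9213290817131672
[array([ 0.57638783, -0.21572278]), array([ 0.52363427, -0.23205272]), array([ 0.53893834, -0.28283442])] -119.16229210704003
real	0m49.159s
user	0m49.048s
sys	0m0.501s
```

```bash
cat >> h.py <<'E'
from scipy.spatial.transform import Rotation as Ro
def st(verbose=True):
    o=telemetry.get_obs(); q=np.array(o['eef_rot']); R=Ro.from_quat(q[[1,2,3,0]]).as_matrix()
    if verbose: print('t',round(o['time'],2),'pos',o['position'].round(4),'q',o['qpos'].round(3),'F',o['force'].round(1),'M',o['moment'].round(2),'w',round(o['width'],3),'yaw x',round(np.degrees(np.arctan2(R[1,0],R[0,0])),2),'tool y',R[:,1].round(4))
    return o,R
def need(tgt,turn_first=0.):
    o,R=st(); R2=R@Ro.from_rotvec([0,turn_first,0]).as_matrix()
    print('shift tool',(R2.T@(np.array(tgt)-o['position'])).round(4))
E
python3 - <<'E'
from h import *
o,R=st(); print(R.round(3))
need([.5583,-.2485,.2],1.2)
c=load('top0');W=cloud(c)
for n,(u,v) in dict(stor=(300,198),hb=(293,288),hs=(194,133),mortar=(393,131),tin=(466,167),red=(590,340),bill=(65,225),side=(340,380)).items(): print(n,W[v,u].round(3))
E
```

```text
t 0.1 pos [0.2311 0.5531 0.2305] q [ 1.175  0.314 -0.048  1.21   0.     1.571] F [ 0.1 -0.3 -0.9] M [ 0.01  0.02 -0.01] w 1.001 yaw x 67.32 tool y [-6.0e-04 -1.4e-03 -1.0e+00]
[[ 0.386 -0.001 -0.923]
 [ 0.923 -0.001  0.386]
 [-0.002 -1.     0.   ]]
t 0.1 pos [0.2311 0.5531 0.2305] q [ 1.175  0.314 -0.048  1.21   0.     1.571] F [ 0.1 -0.3 -0.9] M [ 0.01  0.02 -0.01] w 1.001 yaw x 67.32 tool y [-6.0e-04 -1.4e-03 -1.0e+00]
shift tool [ 0.3471  0.0315 -0.7932]
stor [ 0.591 -0.017  0.1  ]
hb [0.39  0.002 0.104]
hs [0.757 0.234 0.08 ]
mortar [ 0.773 -0.252  0.013]
tin [ 0.667 -0.418  0.049]
red [ 0.274 -0.606  0.16 ]
bill [0.542 0.523 0.088]
side [ 0.173 -0.1   -0.   ]
```

>>> servo_tool(
  steps=[
    [[0, 0, 0], 0.15, 1],
    [[0, 0, 0], 0.15, 1],
    [[0, 0, 0], 0.15, 1],
    [[0, 0, 0], 0.15, 1],
    [[0, 0, 0], 0.15, 1],
    [[0, 0, 0], 0.15, 1],
    [[0, 0, 0], 0.15, 1],
    [[0, 0, 0], 0.15, 1],
  ],
)

```text
time: 0.9
position: [0.2312, 0.5533, 0.2308]
eef_rot: [-0.707, 0.707, -0.011, 0.011]
force: [0.5, 0.4, -0.1]
width: 1.0
```

```bash
python3 -c "
from h import *
need([.5583,-.2485,.2])"
```

```text
t 0.9 pos [0.2312 0.5533 0.2308] q [ 1.175  0.314 -0.048  1.21  -0.     2.777] F [ 0.5  0.4 -0.1] M [-0.02 -0.02 -0.02] w 1.0 yaw x -1.79 tool y [-4.e-04 -1.e-03 -1.e+00]
shift tool [ 0.352   0.0314 -0.7912]
```

>>> servo_tool(
  steps=[
    [[0.01, 0, -0.022], 0, 1],
    [[0.02, 0.002, -0.045], 0, 1],
    [[0.02, 0.002, -0.045], 0, 1],
    [[0.02, 0.002, -0.045], 0, 1],
    [[0.02, 0.002, -0.045], 0, 1],
    [[0.02, 0.002, -0.045], 0, 1],
    [[0.02, 0.002, -0.045], 0, 1],
    [[0.02, 0.002, -0.045], 0, 1],
  ],
)

```text
time: 1.7
position: [0.373, 0.211, 0.2171]
eef_rot: [-0.707, 0.707, -0.009, 0.009]
force: [1.4, 0.5, -0.6]
width: 0.999
```

>>> servo_tool(
  steps=[
    [[0.02, 0.002, -0.045], 0, 1],
    [[0.02, 0.002, -0.045], 0, 1],
    [[0.02, 0.002, -0.045], 0, 1],
    [[0.02, 0.002, -0.045], 0, 1],
    [[0.02, 0.002, -0.045], 0, 1],
    [[0.02, 0.002, -0.045], 0, 1],
    [[0.02, 0.002, -0.045], 0, 1],
    [[0.02, 0.002, -0.045], 0, 1],
  ],
)

```text
time: 2.5
position: [0.524, -0.153, 0.2009]
eef_rot: [0.707, -0.707, 0.009, -0.009]
force: [0.6, -0.3, 0.8]
width: 0.999
```

```bash
python3 -c "
from h import *
need([.5583,-.2485,.18])"
```

```text
t 2.5 pos [ 0.524  -0.153   0.2009] q [-0.284  0.227 -0.232  1.113  0.     1.312] F [ 0.6 -0.3  0.8] M [ 0.04 -0.03  0.02] w 0.999 yaw x -1.46 tool y [-3.e-04  3.e-04 -1.e+00]
shift tool [ 0.0368  0.0209 -0.0946]
```

>>> servo_tool(
  steps=[
    [[0.012, 0.007, -0.032], 0, 1],
    [[0.012, 0.007, -0.032], 0, 1],
    [[0.009, 0.007, -0.02], 0, 1],
    [[0.003, 0, -0.01], 0, 1],
    [[0, 0, 0], 0, 1],
    [[0, 0, 0], 0, 1],
    [[0, 0, 0], 0, 1],
    [[0, 0, 0], 0, 1],
  ],
)

```text
time: 3.3
position: [0.5574, -0.2448, 0.1809]
eef_rot: [-0.707, 0.707, -0.008, 0.009]
force: [0.2, 0.0, 0.6]
width: 0.997
```

```bash
python3 -c "
from h import *
need([.5583,-.2485,.047])
c=cap('side','s1');k=c['pixels'][80:260,280:480];cv2.imwrite('pics/s1c.png',np.clip(cv2.resize(k,None,fx=3,fy=3)*1.5,0,255).astype('uint8'))"
```

```text
t 3.3 pos [ 0.5574 -0.2448  0.1809] q [-0.414  0.353 -0.109  1.109  0.     1.181] F [0.2 0.  0.6] M [-0.01  0.03 -0.  ] w 0.997 yaw x -1.36 tool y [ 5.e-04 -1.e-04 -1.e+00]
shift tool [ 0.0009  0.1339 -0.0037]
```

View pics/s1c.png

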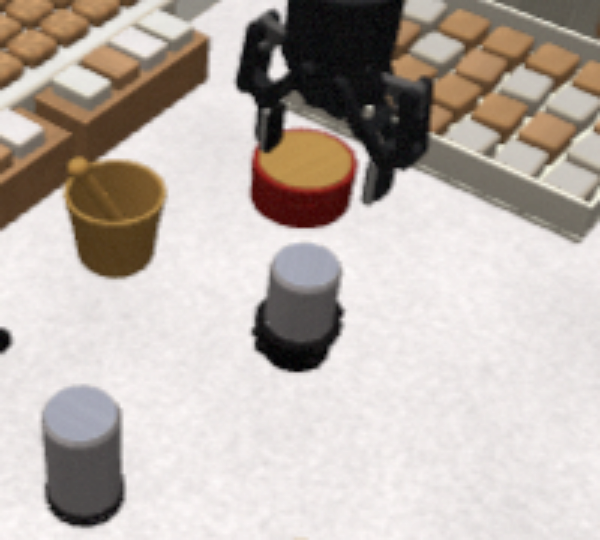

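The open gripper (crop about (335,100)) stands centred over the cup (crop (300,300)), which hasn't moved. Next I descend.

>>> servo_tool(
  steps=[
    [[0.001, 0.015, -0.004], 0, 1],
    [[0, 0.025, 0], 0, 1],
    [[0, 0.025, 0], 0, 1],
    [[0, 0.025, 0], 0, 1],
    [[0, 0.025, 0], 0, 1],
    [[0, 0.015, 0], 0, 1],
    [[0, 0.004, 0], 0, 1],
    [[0, 0, 0], 0, 1],
  ],
)

```text
time: 4.15
position: [0.5576, -0.2495, 0.0452]
eef_rot: [0.707, -0.707, 0.009, -0.008]
force: [-0.3, -0.5, 0.9]
width: 0.998
```

```bash
python3 -c "
from h import *
need([.5583,-.2485,.047])"
```

```text
t 4.15 pos [ 0.5576 -0.2495  0.0452] q [-0.421  0.466 -0.271  0.835  0.     1.175] F [-0.3 -0.5  0.9] M [ 0.03  0.02 -0.04] w 0.998 yaw x -1.43 tool y [-1.7e-03  8.0e-04 -1.0e+00]
shift tool [ 0.0007 -0.0018  0.001 ]
```

>>> servo_tool(
  steps=[
    [[0.0007, -0.002, 0.001], 0, 1],
    [[0, 0, 0], 0, 0.5],
    [[0, 0, 0], 0, 0],
    [[0, 0, 0], 0, 0],
    [[0, 0, 0], 0, 0],
    [[0, 0, 0], 0, 0],
    [[0, 0, 0], 0, 0],
    [[0, 0, 0], 0, 0],
  ],
)

```text
time: 4.95
position: [0.5596, -0.2492, 0.0497]
eef_rot: [-0.707, 0.707, -0.008, 0.009]
force: [-1.6, 0.0, 5.5]
width: 0.667
```

```bash
python3 -c "
from h import *
st()"
```

```text
t 4.95 pos [ 0.5596 -0.2492  0.0497] q [-0.419  0.462 -0.267  0.84  -0.     1.177] F [-1.6  0.   5.5] M [0.05 0.33 0.01] w 0.667 yaw x -1.43 tool y [ 1.6e-03 -9.0e-04 -1.0e+00]
```

Gripped at about 57 mm, as expected for the barrel. Next I lift by 190 mm.

>>> servo_tool(
  steps=[
    [[0, -0.005, 0], 0, 0],
    [[0, -0.015, 0], 0, 0],
    [[0, -0.03, 0], 0, 0],
    [[0, -0.035, 0], 0, 0],
    [[0, -0.035, 0], 0, 0],
    [[0, -0.035, 0], 0, 0],
    [[0, -0.025, 0], 0, 0],
    [[0, -0.01, 0], 0, 0],
  ],
)

```text
time: 5.75
position: [0.5602, -0.2493, 0.2415]
eef_rot: [-0.706, 0.708, -0.007, 0.01]
force: [0.3, -0.1, -3.0]
width: 0.665
```

```bash
python3 -c "
from h import *
st()
c=cap('side','s2');k=c['pixels'][30:210,300:500];cv2.imwrite('pics/s2c.png',np.clip(cv2.resize(k,None,fx=3,fy=3)*1.7,0,255).astype('uint8'))
need([.521,.235,.24])
"
```

```text
t 5.75 pos [ 0.5602 -0.2493  0.2415] q [-4.190e-01  3.310e-01  1.000e-03  1.236e+00  0.000e+00  1.177e+00] F [ 0.3 -0.1 -3. ] M [-0.05 -0.05  0.02] w 0.665 yaw x -1.43 tool y [ 0.0039 -0.0017 -1.    ]
t 5.8 pos [ 0.5602 -0.2494  0.2416] q [-4.190e-01  3.310e-01  1.000e-03  1.236e+00 -0.000e+00  1.177e+00] F [ 0.8 -0.3 -2.2] M [-0.   -0.06  0.02] w 0.662 yaw x -1.43 tool y [ 0.004  -0.0018 -1.    ]
shift tool [-0.0513  0.0005  0.4832]
```

View pics/s2c.png

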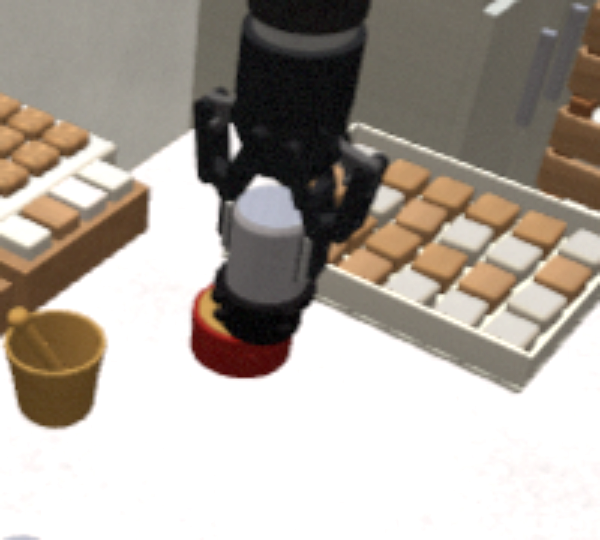

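The cup is held upright, clear of the counter (crop (265,260)). Next I carry it to the mill.

>>> servo_tool(
  steps=[
    [[-0.001, 0, 0.01], 0, 0],
    [[-0.003, 0, 0.025], 0, 0],
    [[-0.004, 0, 0.04], 0, 0],
    [[-0.005, 0, 0.045], 0, 0],
    [[-0.005, 0, 0.045], 0, 0],
    [[-0.005, 0, 0.045], 0, 0],
    [[-0.005, 0, 0.045], 0, 0],
    [[-0.005, 0, 0.045], 0, 0],
  ],
)

```text
time: 6.6
position: [0.5314, 0.0541, 0.236]
eef_rot: [-0.707, 0.707, -0.01, 0.007]
force: [1.1, 0.4, -3.2]
width: 0.669
```

>>> servo_tool(
  steps=[
    [[-0.005, 0, 0.045], 0, 0],
    [[-0.005, 0, 0.045], 0, 0],
    [[-0.005, 0, 0.04], 0, 0],
    [[-0.004, 0, 0.025], 0, 0],
    [[-0.003, 0, 0.015], 0, 0],
    [[-0.001, 0, 0.01], 0, 0],
    [[0, 0, 0.003], 0, 0],
    [[0, 0, 0], 0, 0],
  ],
)

```text
time: 7.4
position: [0.5151, 0.2348, 0.2378]
eef_rot: [-0.707, 0.707, -0.009, 0.009]
force: [0.3, 0.0, -1.9]
width: 0.661
```

>>> servo_tool(
  steps=[
    [[0, 0, 0], -0.05, 0],
    [[0, 0, 0], -0.1, 0],
    [[0, 0, 0], -0.1, 0],
    [[0, 0, 0], -0.1, 0],
    [[0, 0, 0], -0.1, 0],
    [[0, 0, 0], -0.1, 0],
    [[0, 0, 0], -0.054, 0],
    [[0, 0, 0], 0, 0],
  ],
)

```text
time: 8.2
position: [0.5155, 0.2341, 0.2383]
eef_rot: [-0.678, 0.678, 0.201, -0.201]
force: [-0.2, 0.3, -2.2]
width: 0.666
```

```bash
python3 -c "
from h import *
need([.521,.235,.24])
for n in('side','top'): cap(n,n+'3')
a=load('side3')['pixels'][150:390,120:360];b=load('top3')['pixels'][160:290,110:270]
cv2.imwrite('pics/p3.png',np.clip(np.hstack([cv2.resize(a,(400,400)),cv2.resize(b,(400,400))])*1.7,0,255).astype('uint8'))
"
```

```text
t 8.2 pos [0.5155 0.2341 0.2383] q [ 0.426  0.247 -0.119  1.204 -0.     1.42 ] F [-0.2  0.3 -2.2] M [-0.03 -0.06 -0.03] w 0.666 yaw x 33.07 tool y [ 1.e-04 -4.e-04 -1.e+00]
shift tool [ 0.0051 -0.0017 -0.0022]
```

View pics/p3.png

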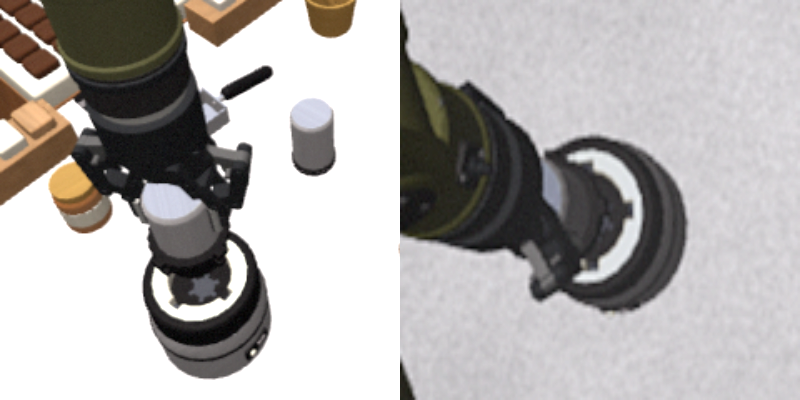

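```bash
cat > hand.py <<'E'
from h import *
from scipy.optimize import least_squares
import sys
def handfit(nm,verbose=True):
    o,R=st(); p=o['position']; zb=p[2]-.0495
    W=cloud(load(nm)); g=load(nm)['pixels'].astype(int)
    d=np.hypot(W[...,0]-p[0],W[...,1]-p[1]); m=(W[...,2]>zb+.044)&(W[...,2]<zb+.095)&(d<.035)
    m&=g.mean(2)>45
    P=W[m]
    s=least_squares(lambda q:np.hypot(P[:,0]-q[0]-q[2]*(P[:,2]-zb-.069),P[:,1]-q[1]-q[3]*(P[:,2]-zb-.069))-.029,[p[0],p[1],0,0],loss='soft_l1',f_scale=.001)
    print('barrel',s.x[:2].round(4),'tilt',s.x[2:].round(3),'rms',np.sqrt(np.mean(s.fun**2)),len(P),'minus tcp',(s.x[:2]-p[:2]).round(4))
    T=W[(abs(W[...,2]-zb-.1)<.006)&(d<.035)]; print('top',np.median(T,0),(T.max(0)+T.min(0))/2,np.ptp(T,axis=0))
if __name__=='__main__': handfit(sys.argv[1])
E
python3 hand.py side3
python3 -c "
from h import *
a=load('side3')['pixels'][250:330,195:285]
cv2.imwrite('pics/p3b.png',np.clip(cv2.resize(a,None,fx=7,fy=7,interpolation=cv2.INTER_CUBIC).astype(float)*3,0,255).astype('uint8'))"
```

```text
t 8.3 pos [0.5154 0.2345 0.2384] q [ 0.427  0.247 -0.119  1.204 -0.     1.422] F [ 0.4  0.1 -4.7] M [-0.02  0.02 -0.02] w 0.666 yaw x 33.01 tool y [ 1.e-04 -2.e-04 -1.e+00]
barrel [0.5146 0.2341] tilt [0.016 0.013] rms 0.0013634933830133607 779 minus tcp [-0.0008 -0.0003]
top [0.50829915 0.2453268  0.28831258] [0.51220927 0.23605335 0.28870534] [0.06127996 0.05390585 0.01165175]
```

View pics/p3b.png

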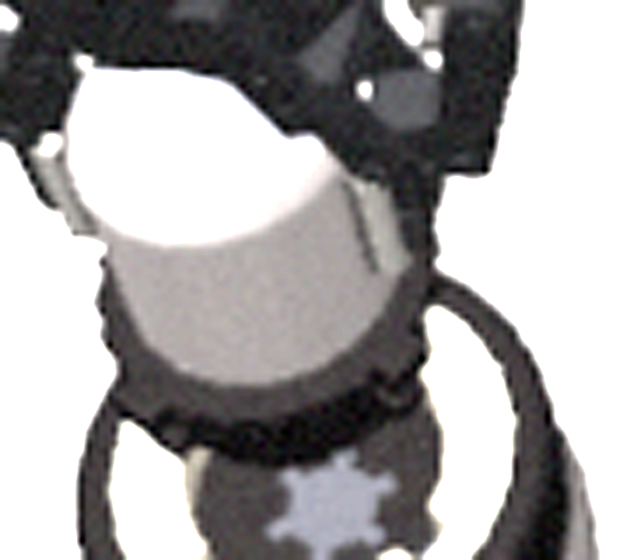

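```bash
python3 -c "
from h import *
c=load('side3')
# predicted ear tip pixels for yaw candidates
for yaw in (0,5.4,10):
  ps=[[.515+.041*np.cos(np.radians(yaw+90*k)),.2343+.041*np.sin(np.radians(yaw+90*k)),.189+.034] for k in range(4)]
  print(yaw,((w2px(c,ps)-[195,250])*7+3).round(0).tolist())
need([.521,.235,.15])"
```

```text
0 [[142.0, 164.0], [115.0, 405.0], [398.0, 382.0], [406.0, 144.0]]
5.4 [[128.0, 176.0], [128.0, 415.0], [411.0, 369.0], [394.0, 135.0]]
10 [[118.0, 187.0], [140.0, 423.0], [421.0, 357.0], [382.0, 129.0]]
t 8.3 pos [0.5154 0.2345 0.2384] q [ 0.427  0.247 -0.119  1.204 -0.     1.422] F [ 0.4  0.1 -4.7] M [-0.02  0.02 -0.02] w 0.666 yaw x 33.01 tool y [ 1.e-04 -2.e-04 -1.e+00]
shift tool [ 0.005   0.0884 -0.0026]
```

```bash
cat > ov.py <<'E'
from h import *
def ov(nm,out,x,y,zb,yaws,box,s):
    c=load(nm); ims=[]
    for yaw in yaws:
        a=c['pixels'][box[1]:box[3],box[0]:box[2]]
        im=np.clip(cv2.resize(a,None,fx=s,fy=s,interpolation=cv2.INTER_CUBIC).astype(float)*3.5,0,255).astype('uint8')
        for k in range(4):
            for (ro,w,z0,z1,col) in((.041,.0055,.03,.038,(0,0,255)),(.0375,.0045,.012,.02,(0,255,0))):
                th=np.radians(yaw+90*k); e=np.array([np.cos(th),np.sin(th)]); n=np.array([-e[1],e[0]])
                q=[np.r_[[x,y]+e*ro+n*w*sg,zb+z] for sg,z in((-1,z0),(1,z0),(1,z1),(-1,z1))]
                p=(w2px(c,q)-[box[0],box[1]]+.5)*s-.5
                cv2.polylines(im,[np.round(p).astype(np.int32)],True,col,1)
        ims.append(im)
    cv2.imwrite('pics/'+out+'.png',np.hstack(ims))
if __name__=='__main__':
    ov('side3','ov3',.5148,.2343,.1887,(1.4,5.4,9.4),(203,255,263,325),4)
E
python3 ov.py
```

```text
(no output)
```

View pics/ov3.png

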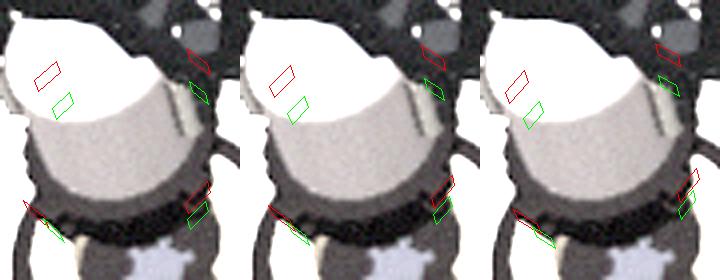

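```bash
python3 -c "
from ov import *
ov('side3','ov3b',.5148,.2343,.1887,(5.4,),(208,285,262,325),14)
a=load('side3')['pixels'][285:325,208:262]
cv2.imwrite('pics/ov3c.png',np.clip(cv2.resize(a,None,fx=14,fy=14,interpolation=cv2.INTER_CUBIC).astype(float)*5,0,255).astype('uint8'))"
```

```text
(no output)
```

View pics/ov3b.png

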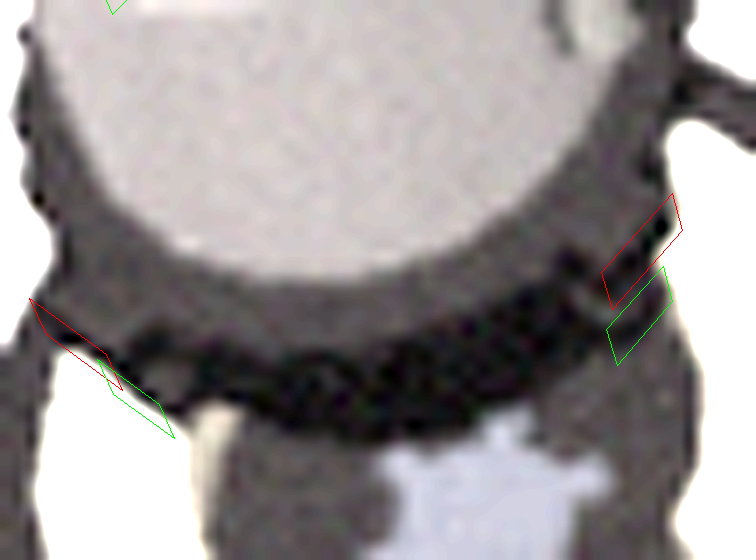

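View pics/ov3c.png

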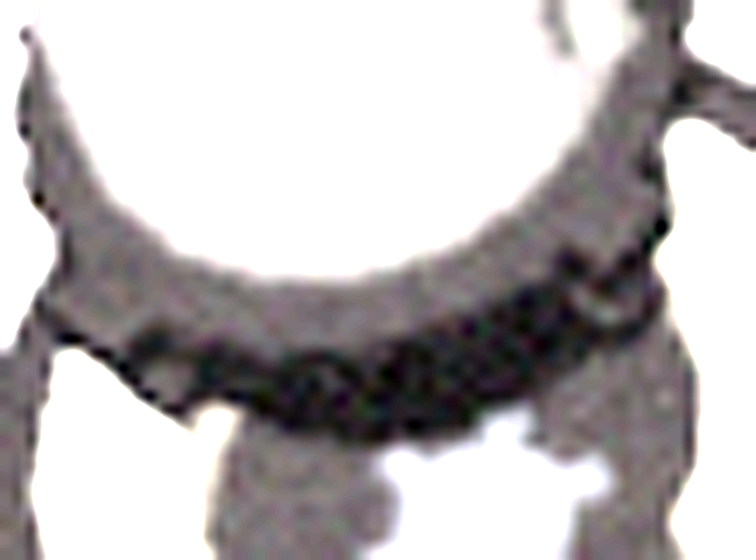

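Ears and lugs agree with the predicted yaw to within about 2°. Next I centre the cup and lower it to just above the mouth.

>>> servo_tool(
  steps=[
    [[0.002, 0, -0.001], 0, 0],
    [[0.003, 0, -0.002], 0, 0],
    [[0, 0.005, 0], 0, 0],
    [[0, 0.012, 0], 0, 0],
    [[0, 0.015, 0], 0, 0],
    [[0, 0.012, 0], 0, 0],
    [[0, 0.005, 0], 0, 0],
    [[0, 0, 0], 0, 0],
  ],
)

```text
time: 9.1
position: [0.5202, 0.2354, 0.188]
eef_rot: [-0.678, 0.678, 0.201, -0.203]
force: [-0.6, -0.1, -2.2]
width: 0.663
```

```bash
python3 -c "
from h import *
for n in('side','top'): cap(n,n+'4')
need([.5215,.2352,.15])
from ov import ov
ov('side4','ov4',.521,.235,.1395,(5.4,),(205,285,280,340),10)
b=load('top4')['pixels'][190:275,130:240]
cv2.imwrite('pics/t4.png',np.clip(cv2.resize(b,None,fx=7,fy=7,interpolation=cv2.INTER_CUBIC).astype(float)*2.5,0,255).astype('uint8'))
"; python3 hand.py side4
```

```text
t 9.2 pos [0.5211 0.2357 0.1895] q [ 0.425  0.28  -0.188  1.102 -0.     1.417] F [-0.1  0.8 -2.5] M [ 0.02 -0.03  0.03] w 0.664 yaw x 33.18 tool y [ 3.e-04  1.e-04 -1.e+00]
shift tool [ 0.      0.0395 -0.0006]
t 9.2 pos [0.5211 0.2357 0.1895] q [ 0.425  0.28  -0.188  1.102 -0.     1.417] F [-0.1  0.8 -2.5] M [ 0.02 -0.03  0.03] w 0.664 yaw x 33.18 tool y [ 3.e-04  1.e-04 -1.e+00]
barrel [0.5193 0.2353] tilt [0.023 0.006] rms 0.0013843956781081532 672 minus tcp [-0.0018 -0.0004]
top [0.51326638 0.24673111 0.23810038] [0.51459479 0.23713173 0.23983797] [0.05496678 0.0526637  0.01162031]
```

View pics/ov4.png

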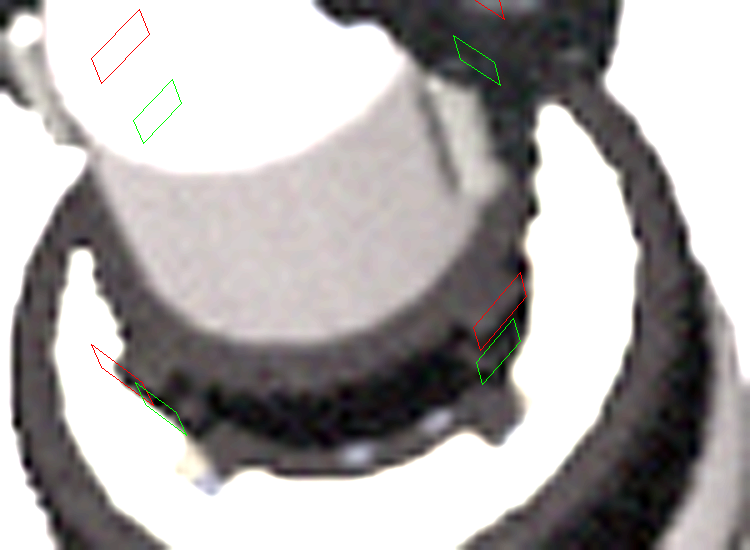

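View pics/t4.png

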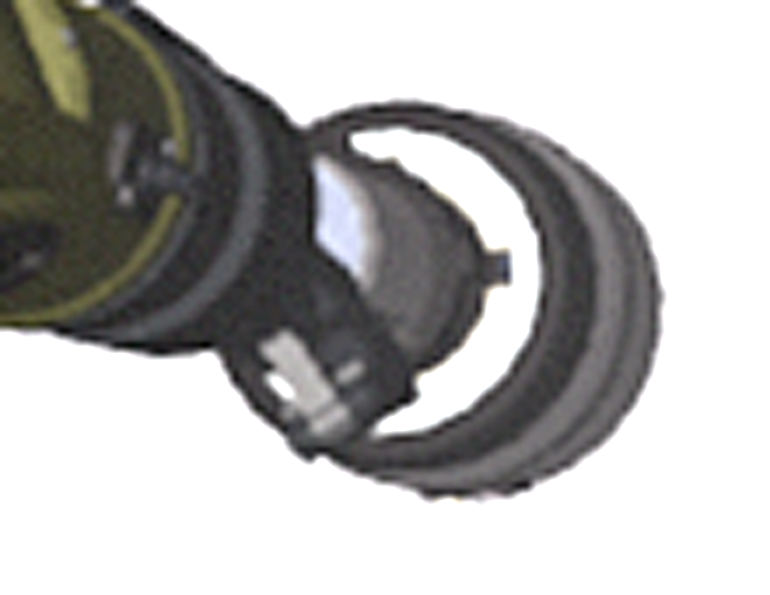

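```bash
python3 -c "
from ov import ov
import cv2,numpy as np
for i,(x,y) in enumerate([(.5195,.2353)]):
  for j,yw in enumerate((2.4,5.4,8.4)): ov('side4',f'o{j}',x,y,.1395,(yw,),(208,310,268,332),12)
cv2.imwrite('pics/ov4b.png',cv2.resize(np.vstack([cv2.imread(f'pics/o{j}.png') for j in range(3)]),(720,800))[:600] if 0 else np.vstack([cv2.resize(cv2.imread(f'pics/o{j}.png'),(540,198)) for j in range(3)]))
"
```

```text
(no output)
```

View pics/ov4b.png

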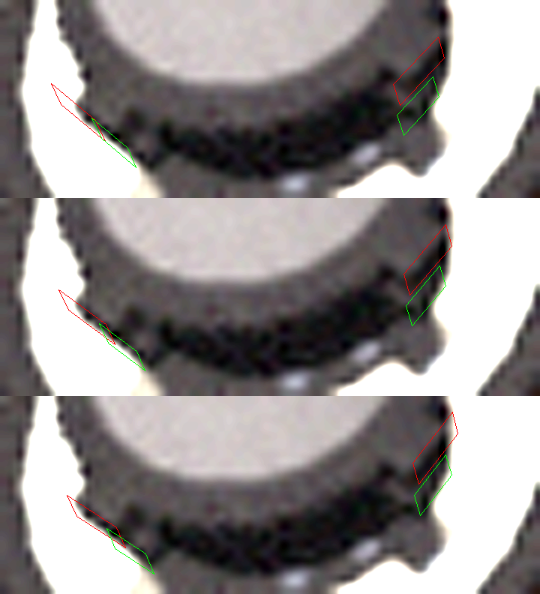

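Overlay and barrel fit agree on yaw, to within their resolution, and put the cup about 1.5 mm short in x. I'll nudge it and lower the skirt into the bore.

>>> servo_tool(
  steps=[
    [[0.001, 0, -0.0005], 0, 0],
    [[0, 0.003, 0], 0, 0],
    [[0, 0.004, 0], 0, 0],
    [[0, 0.004, 0], 0, 0],
    [[0, 0.004, 0], 0, 0],
    [[0, 0.003, 0], 0, 0],
    [[0, 0, 0], 0, 0],
    [[0, 0, 0], 0, 0],
  ],
)

```text
time: 10.0
position: [0.522, 0.2357, 0.1712]
eef_rot: [-0.678, 0.678, 0.202, -0.202]
force: [-0.6, -0.8, -3.3]
width: 0.666
```

>>> servo_tool(
  steps=[
    [[0, 0.001, 0], 0, 0],
    [[0, 0.001, 0], 0, 0],
    [[0, 0.001, 0], 0, 0],
    [[0, 0.001, 0], 0, 0],
    [[0, 0.001, 0], 0, 0],
    [[0, 0.001, 0], 0, 0],
    [[0, 0, 0], 0, 0],
    [[0, 0, 0], 0, 0],
  ],
)

```text
time: 10.8
position: [0.5221, 0.2358, 0.1653]
eef_rot: [-0.678, 0.678, 0.202, -0.202]
force: [0.1, 0.3, -3.3]
width: 0.667
```

```bash
python3 -c "
from h import *
cap('side','side5')
a=load('side5')['pixels'][270:350,190:300]
cv2.imwrite('pics/s5.png',np.clip(cv2.resize(a,None,fx=7,fy=7,interpolation=cv2.INTER_CUBIC).astype(float)*2,0,255).astype('uint8'))
"; python3 hand.py side5
```

```text
t 10.85 pos [0.5221 0.2358 0.1653] q [ 0.424  0.297 -0.223  1.051  0.     1.416] F [ 0.7 -0.4 -2.4] M [-0.04  0.02  0.  ] w 0.668 yaw x 33.17 tool y [ 0.  0. -1.]
barrel [0.5211 0.2357] tilt [0.016 0.012] rms 0.0013776060381501156 589 minus tcp [-0.001  -0.0001]
top [0.51392379 0.24719069 0.21527065] [0.51845661 0.23772471 0.21582052] [0.05990762 0.05401163 0.01191701]
```

View pics/s5.png

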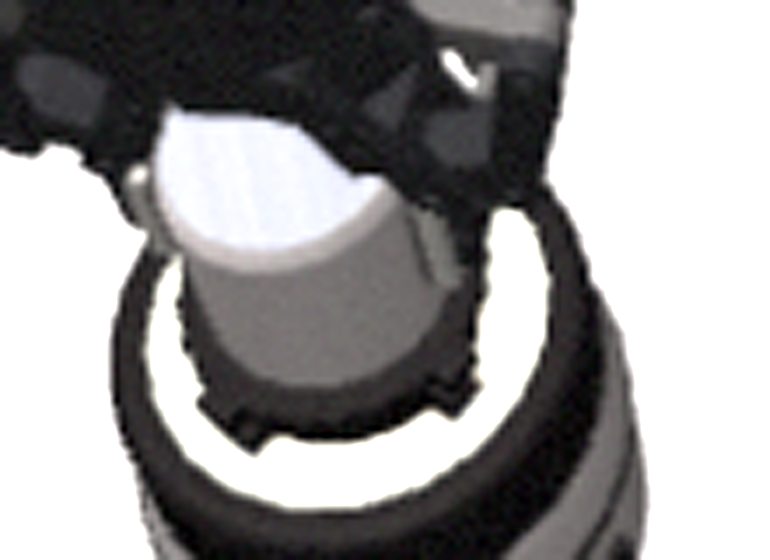

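The skirt is in the bore, with the ears over the slots at crop (225,425) and (455,395), and there is no contact force yet. I'll keep lowering.

>>> servo_tool(
  steps=[
    [[0, 0.001, 0], 0, 0],
    [[0, 0.001, 0], 0, 0],
    [[0, 0.001, 0], 0, 0],
    [[0, 0.001, 0], 0, 0],
    [[0, 0.001, 0], 0, 0],
    [[0, 0.001, 0], 0, 0],
    [[0, 0, 0], 0, 0],
    [[0, 0, 0], 0, 0],
  ],
)

```text
time: 11.65
position: [0.5221, 0.2357, 0.1593]
eef_rot: [-0.678, 0.678, 0.202, -0.202]
force: [-0.0, 0.4, -2.9]
width: 0.662
```

```bash
python3 -c "
from h import *
st()"
```

```text
t 11.65 pos [0.5221 0.2357 0.1593] q [ 0.424  0.301 -0.232  1.038 -0.     1.416] F [-0.   0.4 -2.9] M [ 0.01 -0.01  0.02] w 0.662 yaw x 33.17 tool y [-1.e-04 -0.e+00 -1.e+00]
```

Lugs have dropped into the slots (underside at about 0.110, below the 0.118 rest height) with no side force. Next I push on to the plungers and home.

>>> servo_tool(
  steps=[
    [[0, 0.001, 0], 0, 0],
    [[0, 0.001, 0], 0, 0],
    [[0, 0.001, 0], 0, 0],
    [[0, 0.001, 0], 0, 0],
    [[0, 0.001, 0], 0, 0],
    [[0, 0.001, 0], 0, 0],
    [[0, 0.001, 0], 0, 0],
    [[0, 0, 0], 0, 0],
  ],
)

```text
time: 12.45
position: [0.5222, 0.2358, 0.1526]
eef_rot: [0.678, -0.678, -0.202, 0.202]
force: [-1.9, -0.1, 4.5]
width: 0.67
```

```bash
python3 -c "
from h import *
st()"
```

```text
t 12.45 pos [0.5222 0.2358 0.1526] q [ 0.424  0.306 -0.242  1.023  0.     1.416] F [-1.9 -0.1  4.5] M [-0.12  0.36  0.03] w 0.67 yaw x 33.17 tool y [ 4.e-04  3.e-04 -1.e+00]
```

>>> servo_tool(
  steps=[
    [[0, 0.001, 0], 0, 0],
    [[0, 0.001, 0], 0, 0],
    [[0, 0.001, 0], 0, 0],
    [[0, 0.0005, 0], 0, 0],
    [[0, 0, 0], 0, 0],
    [[0, 0, 0], 0, 0],
    [[0, 0, 0], 0, 0],
    [[0, 0, 0], 0, 0],
  ],
)

```text
time: 13.25
position: [0.5222, 0.2358, 0.1498]
eef_rot: [0.678, -0.678, -0.202, 0.202]
force: [-4.3, -1.9, 10.8]
width: 0.665
```

```bash
python3 -c "
from h import *
st()"
```

```text
t 13.25 pos [0.5222 0.2358 0.1498] q [ 0.424  0.307 -0.246  1.017 -0.     1.416] F [-4.3 -1.9 10.8] M [-0.37  0.79  0.04] w 0.665 yaw x 33.17 tool y [ 8.e-04  3.e-04 -1.e+00]
```

>>> servo_tool(
  steps=[
    [[-0.0005, 0.0005, 0.0003], 0, 0],
    [[0, 0.0005, 0], 0, 0],
    [[0, 0.0005, 0], 0, 0],
    [[0, 0, 0], 0, 0],
    [[0, 0, 0], 0, 0],
    [[0, 0, 0], 0, 0],
    [[0, 0, 0], 0, 0],
    [[0, 0, 0], 0, 0],
  ],
)

```text
time: 14.05
position: [0.5222, 0.2358, 0.1497]
eef_rot: [-0.678, 0.678, 0.203, -0.201]
force: [-6.3, -4.2, 18.9]
width: 0.664
```

```bash
python3 -c "
from h import *
cap('side','side6')
a=load('side6')['pixels'][270:350,190:300]
cv2.imwrite('pics/s6.png',np.clip(cv2.resize(a,None,fx=7,fy=7,interpolation=cv2.INTER_CUBIC).astype(float)*2,0,255).astype('uint8'))
"; python3 hand.py side6
```

```text
t 14.1 pos [0.5222 0.2358 0.1497] q [ 0.424  0.306 -0.248  1.014 -0.     1.416] F [-7.  -3.  18.9] M [-0.61  1.06  0.07] w 0.664 yaw x 33.17 tool y [ 2.5e-03  6.0e-04 -1.0e+00]
barrel [0.5212 0.2357] tilt [0.012 0.013] rms 0.0013792986762899233 550 minus tcp [-0.0011 -0.0001]
top [0.51396985 0.24735704 0.19977029] [0.5166218  0.23765994 0.20014676] [0.05667347 0.05410164 0.01183063]
```

View pics/s6.png

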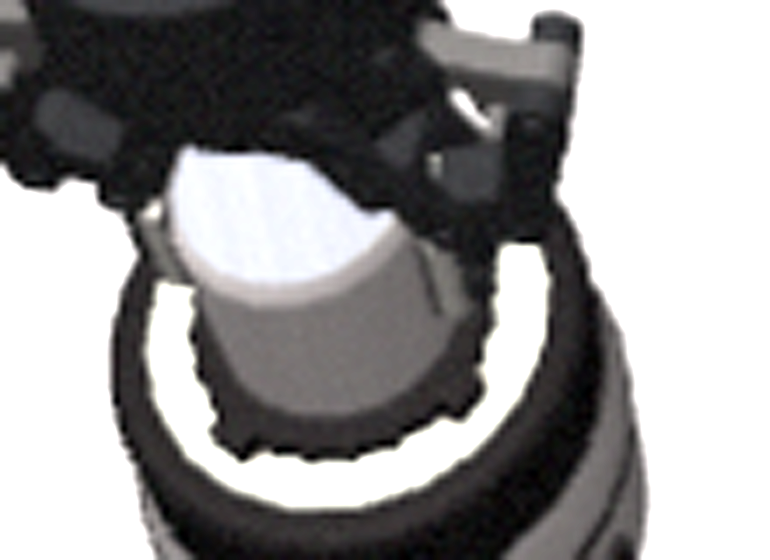

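The flange lies on the rim, the cup top is at 0.200 (home), and extra push only raises the force: a hard stop. I'll hold for one call to check it stays steady.

>>> servo_tool(
  steps=[
    [[0, 0, 0], 0, 0],
    [[0, 0, 0], 0, 0],
    [[0, 0, 0], 0, 0],
    [[0, 0, 0], 0, 0],
    [[0, 0, 0], 0, 0],
    [[0, 0, 0], 0, 0],
    [[0, 0, 0], 0, 0],
    [[0, 0, 0], 0, 0],
  ],
)

```text
time: 14.9
position: [0.5222, 0.2358, 0.1497]
eef_rot: [-0.678, 0.678, 0.203, -0.201]
force: [-6.3, -4.3, 18.4]
width: 0.665
```

```bash
python3 -c "
from h import *
cap('side','side7'); cap('top','top7')
st()
W=cloud(load('top7'))
for n,(u,v) in dict(stor=(300,198),hb=(293,288),hs=(194,133),tin=(466,167)).items(): print(n,W[v,u].round(3))
"; python3 hand.py side7
```

```text
t 15.0 pos [0.5222 0.2358 0.1497] q [ 0.424  0.306 -0.248  1.014 -0.     1.416] F [-5.9 -4.  19.2] M [-0.61  1.08  0.05] w 0.664 yaw x 33.17 tool y [ 2.5e-03  6.0e-04 -1.0e+00]
stor [ 0.591 -0.017  0.097]
hb [0.39  0.001 0.106]
hs [0.758 0.235 0.077]
tin [ 0.667 -0.417  0.05 ]
t 15.0 pos [0.5222 0.2358 0.1497] q [ 0.424  0.306 -0.248  1.014 -0.     1.416] F [-5.9 -4.  19.2] M [-0.61  1.08  0.05] w 0.664 yaw x 33.17 tool y [ 2.5e-03  6.0e-04 -1.0e+00]
barrel [0.5211 0.2357] tilt [0.014 0.013] rms 0.001409837475118818 556 minus tcp [-0.0011 -0.0001]
top [0.51377982 0.24732871 0.19974049] [0.51710163 0.23788215 0.20008741] [0.05631987 0.0539663  0.0116149 ]
```

```bash
python3 -c "
from workcell import arm
print(arm.hand_in())"
```

```text
the job is handed in; nothing more can be done
None
```

The grinding cup is fully home in the mill, and the job was handed in at about 15 s with the gripper still holding the cup and pressing it down. I turned the cup about 35° on the way to the mill, so its lugs dropped straight into the slots with no extra turning.

**Home:** the cup top measured 0.200 m, which puts the underside at the home height of 0.100 m. Pushing further left the tool's height unchanged and only raised the force, so the flange is on the rim.

**Pressing:** the wrist reads about 19 N upward. With the cup's weight added, that is about 22 N of press against the 10 N spring. Pose, force and grip stayed steady over the last second I checked.

**Bystanders:** the storage cup, both honey jars and the sweet tin measured within 3 mm of where they started, which is within the depth noise. I did not re-measure the mortar or the scoop, but the arm passed well above everything.

**Disagreements:**
- A side load of about 7 N remains, and a 0.5 mm correction did not remove it.
- The side camera places the cup's axis about 1 mm from the tool's measured position, which is within the calibration.
- The same barrel fit also showed an apparent tilt of about 1°. It read much the same when the cup was hanging free, so I take it as a fitting bias.
- The plunger joint itself could not be read, so I inferred its travel from height and force.

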